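# Open the dust cover and hold the sticky key switch on

## Task

The bench's key switch has to be held on while a machine is set up. Lever up the tight sawdust cover of the key-switch box with the slotted screwdriver that lies at the front of the bench, its blade pushed into the pry notch in the middle of the cover's front edge, swing the cover back past upright so that it stays open, and lay the screwdriver back down on the bench. Then take the key out of the wooden key block, push it fully home in the lock, wiggling it a little to and fro to get it past the sticky pins, turn it a quarter turn clockwise to the stop against the return spring, and finish still gripping the key and holding it turned; leave the other things on the bench where they are.

Things in the scene. Friction and masses are not known exactly. Their poses are not given: they have to be found in the camera images.
- key_switch: Fixed grey steel box: 90 mm deep (x -45 to 45), y -45 to 95, 60 mm high, on a 4 mm foot flange 13 mm proud front and back. Origin on the bench under the keyhole; x points from the front (notch side, towards the robot) to the hinged back, z up. y 45 to 95 is a closed bay with a lamp. y -45 to 45 is a well, 74 x 74 mm inside, floor at z 45, 8 mm walls, shut by the cover.
- notch (a point): Middle of the mouth of the pry notch in the box's front wall (box frame x -45, y 0, z 55 mm), axes as the box. The notch is 24 mm wide (y) and 10 mm high (z 50 to 60), runs through the 8 mm wall and is open at its top to the underside of the cover.
- cover (a joint): Angle of the flat cover of the well, 85 x 90 x 4 mm, underside at z 60.5 mm when shut: 0 shut, 1.57 upright, 2.6 leaning back. Hinge axis along the box's y at box frame x 45.5, z 60; the front edge swings up and away from the robot. Stiff hinge: about 1.2 N at the front edge moves it and it stays at any angle. Shut, it is flush with the walls: only the notch gives access.
- cover_edge (a point): Middle of the cover's front edge at its underside, 88 mm from the hinge axis.
- lock_face (a point): Centre of the keyhole in the face of a 38 x 46 mm steel plate in the well, 48 mm above the bench (box frame 0, 0, 48), axes as the box. The keyhole is a slot 9 mm wide (x) and 26.4 mm long (y) through 6 mm of plate, with a 2 mm countersink all round.
- cylinder (a joint): Angle of the lock's cylinder below the plate about the vertical through the keyhole: 0 at rest, 1.57 a quarter turn clockwise from above, stop at 1.62. A spring turns it back when let go (0.12 N m at 0, 0.20 at the quarter turn). Its slot is as large as the keyhole, so the key leads it by about 0.15 rad. It can be turned only with the key fully home.
- upper_pin (a point): End of the first sticky pin in the cylinder's slot, at its top, 8.5 mm below the plate's face: a 5 mm steel pin sliding along the box's x, standing out from the +x side to 0.6 mm past the middle at 9 mm along +y. It slides at 8 to 10 N and stays where it is pushed; pressed from above it does not move.
- lower_pin (a point): The same for the second pin: from the -x side, at 9 mm along -y, its top 13.5 mm below the face. A straight push stops dead on a pin (key about 13 or 9, then 8 or 4 mm short of home). Pressing with 6 to 12 N while turning the key to and fro by 0.16 rad both ways, once or twice, shoves both pins aside.
- key: Loose double-bit key, steel with a black grip, 60 g, origin at the centre of its collar's underside, z up. Below: 7 mm shank to z -24, and a flat bit 24 mm wide (y) from z -8 to -22, 5 mm thick (x), thinned to 3 mm below z -18. Above: collar 20 mm wide, 5 mm high, 9 mm neck, grip. Home: collar on the plate, origin at lock_face, y along the box's y (either way round).
- key_grip (a point): Centre of the key's flat grip, 45 mm above the key's origin. The grip is 10 mm thick (x), 34 mm wide (y) and reaches from 28 to 62 mm above the origin. Axes as the key.
- key_tip (a point): Lower edge of the key's bit, 22 mm below the key's origin.
- key_block: Fixed block of wood, 60 x 100 x 36 mm (x, y, z), origin at the centre of its underside. The key stands upright in a slot 9 x 27 mm, 29 mm deep, at block frame y -22 mm, collar on the block's top, its axes along the block's to about 0.15 rad. A 14 mm round hole beside it is empty.
- jig_lever (a point): Top of the upright lever (22 mm thick) of the clamp jig that is fixed behind the screwdriver and the key block: keep clear of it on the way from the block to the box. The rest of the jig is at most 65 mm high.
- screwdriver: Loose slotted screwdriver with a red handle lying in the middle of the bench, its blade away from the robot (two more, along the back, are not meant), 201 mm long, 90 g. Origin under its middle; x points to the blade. The handle, 26 mm thick, reaches from x -100 to 0, the round blade, 6.4 mm thick, from 0 to 100; their common axis lies 13 mm above the origin.
- screwdriver_mid (a point): Point on the screwdriver's axis at its middle, where the handle ends, 13 mm above the bench when it lies there.
- blade_tip (a point): End of the screwdriver's blade, on its axis.
- caliper: Bystander: steel caliper, 72 x 220 x 12 mm, lying in front of the key block.
- sanding_block: Bystander: brown sanding block, 64 x 111 x 30 mm.
- tape_measure: Bystander: tape measure, 37 x 81 x 62 mm.
- pencil: Bystander: red pencil, 172 x 13 x 9 mm, lying in front of the box.
- masking_tape: Bystander: roll of masking tape, 101 mm wide, 25 mm high.
- offcut2: Bystander: dark offcut of wood, 60 x 100 x 26 mm.

How it is judged (in metres and radians):
On the way, in this order (a step that is already met when the one before it is completed fails the run):
1. the cover is prised up with the screwdriver (value of joint cover above 0.15 rad and contact force between screwdriver and key_switch above 0.3 N), for 0.04 s.
2. the cover stands open and the screwdriver lies on the bench, let go (value of joint cover above 1.5 rad and height (world z) of screwdriver_mid below 0.025 m and height (world z) of blade_tip below 0.03 m and contact force between the fingers and screwdriver below 0.1 N and linear speed of screwdriver below 0.05 m/s), for 0.1 s.
3. the key is fully home in the lock, not yet turned (distance between key and lock_face below 0.004 m and angle between key's own z axis and vertical below 0.12 rad and value of joint cylinder below 0.6 rad), for 0.04 s.
At the end, for the whole second after the job is handed in: The key is fully home (collar within 4 mm of the lock's face, upright within 0.12 rad) and held by the fingers with the cylinder turned past 1.4 rad clockwise against its spring; the cover is open past 1.5 rad and the screwdriver lies on the bench, untouched (value of joint cylinder above 1.4 rad and distance between key and lock_face below 0.004 m and angle between key's own z axis and vertical below 0.12 rad and contact force between the fingers and key above 1 N and value of joint cover above 1.5 rad and height (world z) of screwdriver_mid below 0.025 m and height (world z) of blade_tip below 0.03 m and contact force between the arm and screwdriver below 0.1 N); the arm keeps its last pose, push and grip.
It fails at once if another thing on the bench is shifted by more than 4 cm (distance of any of caliper, sanding_block, tape_measure, pencil, masking_tape, offcut2 from where it was at the start of the episode above 0.04 m).
It also fails if it takes over 67 s, if anything falls off the work surface, if the arm or the gripper's body presses on something with over 40 N, if the wrist force passes 120 N, or if a joint passes its speed limit or range.

## Robot

A 6-joint arm with a two-finger parallel gripper is mounted at the origin on a cart in front of the work surface, level with it; the furniture and walls round the work are solid. World frame = base frame: x ahead of the robot, y to its left, z up, the work surface at z = 0. Lengths are in mm, angles in rad, forces in N, time in s.
With the tool pointing down it reaches from about 275 to 750 mm from the base axis. Payload 10.2 kg.
Tool frame: the origin (TCP) lies at the very end of the fingers, on their centre line; the grasp point (between the pads) lies 19 mm behind it (ctrl.hold_point_z is the distance from the TCP to the grasp point, in mm); z points along the fingers, y is the direction in which the jaws open and shut (so a half turn about z gives the same grasp; the last joint's range is limited). The gripper opens to 85 mm and grips with 20 to 120 N. Pads are 22 mm wide; open, the fingers measure 114 mm over their backs; the gripper's body (76 mm by 85 mm) begins 54 mm behind the grasp point. The pads swing forward as they close: fully open they stand 13 mm farther back than shut.
Start: joints at [1.023, 0.313, 1.498, -0, 1.331, -0.223], TCP at [167.55, 497.552, 231.294] pointing down, gripper open.
Joint ranges: [-2.94, 2.94], [-0.97, 2.17], [0.19, 2.56], [-1.23, 4.37], [0.02, 3.11], [-2.88, 2.88]. Speed limits (rad/s): [2.39, 2.39, 3.01, 3.14, 3.14, 3.14].

## Interface

Orientations are given as a unit quaternion [w, x, y, z].
In Python, from rig import readout, cams, workorder, spotter, ctrl gives the robot as it stands.
- The arm moves only by the tool step_arm, never from a script. Its argument "plan" is text: rows parted by semicolons, each of 5 numbers parted by spaces: the shift along the tool's x, y, z in cm, then the turn about the tool's z in degrees, then the opening in per cent of the stroke, from 0 (shut) to 100 (fully open). In form: x y z twist gripper; .... A call has 1 to 10 rows; each row is the pose to reach, as a shift and turn from the pose commanded when the call began, along the tool's axes at that moment; what a row does not reach only later rows make up. A row lasts 1/10 s, in which the tool goes at most 50 mm and 8.59 degrees, less where a joint would pass 70% of its speed; a pose out of reach is approached as far as the arm can. A call with a gripper value outside its range is refused whole. The fingers move at their own pace and stop on an object; "grip_force" is the grip in N (left out, the last holds). Time passes only in rows, so rows that repeat a pose let the fingers close. It gives the time, the measured TCP pose, the force and the opening at its end, in the units of the state.
- readout.sense(): the state, without advancing time (a new reading comes with each control period).
- cams.capture(name): name is "scene" or "top"; returns (picture, depth): 420x560x3 uint8, red, green, blue; 420x560 float32, mm along the optical axis (not along the pixel's ray), 0 where there is no reading.
- cams.camera_info(name): a dict with "vfov" (degrees; the focal length in pixels is half the picture's height over the tangent of half this angle, whatever the lens; pixels are square), "cx", "cy" (the principal point, pixels), "rvec" (rotation vector, rad) and "tvec" (3), from world to camera coordinates, as OpenCV has them. Camera axes: x right, y down, z forward; pixel columns grow to the right and rows downward; lengths in mm; the calibration is good to about 2 mm. A picture is of the moment at which its call begins. camera_info takes no time and is no camera call.
- workorder.finish_job(): hands the job in, once; it reports no verdict.
Trained networks look in the newest picture that a camera, given by its name, has taken for a name from the list of things; names that differ only in an ending like _2 or _b are one class to them, and where a whole thing is asked for, a point or a joint stands for the part that bears it (a point fixed in the world has none). Each returns a list of dicts, best first, with "conf" (0 to 1); they miss things now and then, are a little off and sometimes report something else, mostly with a low value. They report only what shows in the picture. A call takes as long as a camera call.
- spotter.regions_of(camera, target): "pixels" (420x560 bool, what is visible of it) and "extent" ([centre column, centre row, width, height] in pixels, round what is visible of it).
The state is a dict: "time_s": time; "joints": joint angles; "dq": joint speeds; "tau": joint torques, N m; "eef_pos": TCP position; "ee_rot": TCP orientation; "force": force on the tool from outside, world axes, zero at the start; "wrist_torque": the same for the moment, N m; "grip_width": opening from 0.0 (shut) to 1.0 (fully open).
Only numpy, scipy, OpenCV 4.12 (cv2) and the standard library are available. Lean on these libraries where they do the work, as an engineer would, in place of code of your own. Each camera call takes 0.05 s, during which the arm holds its last target. There are 200 camera calls.

## Working session

There is one attempt and no reset: what is moved stays moved. The work goes in short steps, Python scripts to look and compute and a tool call to move; the robot and the scene stay as the last step left them, time stands still between calls to the robot, and variables do not carry over. Pictures are saved under pics/ and viewed, about 8 in all and at most 12, crops included, and the job is handed in when it is done.

Besides the shell and the picture viewer there is one more tool, called after "Emit:" in YAML: its name, and indented under it one key for each argument. step_arm: Moves the arm, as the interface text tells. Its arguments: {"type":"object","properties":{"plan":{"type":"string"},"grip_force":{"type":"number"}},"required":["plan"]}

```bash
mkdir -p pics; ls
cat > h.py <<'E'
import numpy as np, cv2
from rig import readout, cams, workorder, spotter, ctrl
def cam(n):
    i=cams.camera_info(n); f=210/np.tan(np.radians(i['vfov'])/2)
    R=cv2.Rodrigues(np.array(i['rvec'],float))[0]; t=np.array(i['tvec'],float).ravel()
    return f,i['cx'],i['cy'],R,t
def cloud(n,d):
    f,cx,cy,R,t=cam(n); v,u=np.mgrid[:d.shape[0],:d.shape[1]]
    P=np.stack([(u-cx)/f*d,(v-cy)/f*d,d],-1)
    W=(P-t)@R; W[d<=0]=np.nan
    return W
def proj(n,p):
    f,cx,cy,R,t=cam(n); q=R@np.array(p,float)+t
    return q[0]/q[2]*f+cx,q[1]/q[2]*f+cy
def save(name,im): cv2.imwrite('pics/'+name,cv2.cvtColor(im,cv2.COLOR_RGB2BGR))
E
python3 - <<'E'
from h import *
for c in ('scene','top'):
    im,d=cams.capture(c); save(c+'0.png',im); np.savez(c+'0.npz',im=im,d=d); W=cloud(c,d)
    f,cx,cy,R,t=cam(c); print(c,f,cx,cy,(-R.T@t).round(),R[2].round(2),(d>0).mean())
    for n in ('key_switch','key','key_block','screwdriver','jig_lever','cover','caliper','pencil'):
        for r in spotter.regions_of(c,n)[:3]:
            p=W[r['pixels']]; p=p[~np.isnan(p[:,0])]
            print(c,n,round(r['conf'],2),np.round(r['extent']),np.percentile(p,[3,50,97],axis=0).round().tolist() if len(p) else None)
print(readout.sense()); print(ctrl.hold_point_z)
E
```

```text
pics
scene 413.0249867254834 284.8536255982793 208.16192563659317 [ -221. -1010.   963.] [ 0.47  0.7  -0.53] 0.996156462585034
scene key_switch 0.6 [276. 208.  40.  29.] [[517.0, 197.0, -0.0], [560.0, 249.0, 45.0], [642.0, 331.0, 67.0]]
scene key_switch 0.38 [352. 271.  13.  14.] [[528.0, -294.0, 36.0], [536.0, -280.0, 75.0], [554.0, -265.0, 98.0]]
scene key 0.68 [353. 271.  10.  11.] [[528.0, -293.0, 36.0], [536.0, -280.0, 75.0], [554.0, -264.0, 97.0]]
scene key_block 0.87 [347. 280.  37.  26.] [[492.0, -311.0, 1.0], [517.0, -266.0, 32.0], [566.0, -213.0, 38.0]]
scene key_block 0.58 [394. 275.  34.  30.] [[628.0, -386.0, 2.0], [666.0, -336.0, 28.0], [713.0, -285.0, 33.0]]
scene screwdriver 0.62 [297. 257.  45.  20.] [[387.0, -67.0, 7.0], [437.0, -59.0, 19.0], [526.0, -45.0, 27.0]]Traceback (most recent call last):
  File "<stdin>", line 6, in <module>
ValueError: it knows: blade_tip, caliper, cover, cover_edge, cylinder, key, key_block, key_grip, key_switch, key_tip, lock_face, lower_pin, masking_tape, notch, offcut, pencil, sanding_block, screwdriver, screwdr
```

Run:
```python
from h import *
c='top'
im,d=cams.capture(c); save(c+'0.png',cv2.resize(im,(784,588))); np.savez(c+'0.npz',im=im,d=d); W=cloud(c,d)
f,cx,cy,R,t=cam(c); print(c,f,cx,cy,(-R.T@t).round(),R.round(2).tolist(),(d>0).mean())
for n in ('key_switch','key','key_block','screwdriver','cover','caliper','pencil'):
        for r in spotter.regions_of(c,n)[:3]:
            p=W[r['pixels']]; p=p[~np.isnan(p[:,0])]
            print(c,n,round(r['conf'],2),np.round(r['extent']),np.percentile(p,[3,50,97],axis=0).round().tolist() if len(p) else None)
print(readout.sense()); print(ctrl.hold_point_z)
```

```text
top 456.2221388573886 275.66725592087187 213.99455057797002 [ 259.   70. 1551.] [[-0.01, -1.0, -0.01], [-0.98, 0.01, -0.2], [0.2, 0.01, -0.98]] 0.9960331632653061
top key_switch 0.9 [220. 210.  52.  41.] [[525.0, 203.0, 4.0], [578.0, 270.0, 64.0], [639.0, 339.0, 73.0]]
top key 0.59 [386. 217.  12.   9.] [[534.0, -290.0, 35.0], [540.0, -277.0, 96.0], [550.0, -263.0, 104.0]]
top key_block 0.58 [374. 221.  39.  27.] [[500.0, -302.0, 5.0], [533.0, -250.0, 38.0], [573.0, -207.0, 45.0]]
top key_block 0.3 [384. 216.  11.   8.] [[535.0, -286.0, 44.0], [539.0, -276.0, 96.0], [547.0, -264.0, 105.0]]
top screwdriver 0.49 [315. 239.   6.  50.] [[398.0, -68.0, 1.0], [451.0, -53.0, 24.0], [544.0, -41.0, 33.0]]
top cover 0.55 [224. 203.  34.  32.] [[553.0, 207.0, 62.0], [597.0, 251.0, 68.0], [639.0, 294.0, 74.0]]
top caliper 0.77 [369. 266.  66.  24.] [[372.0, -334.0, -2.0], [406.0, -206.0, 6.0], [424.0, -132.0, 17.0]]
top pencil 0.69 [253. 272.  49.  13.] [[347.0, 87.0, 6.0], [368.0, 150.0, 11.0], [395.0, 224.0, 17.0]]
top pencil 0.55 [315. 241.  11.  48.] [[395.0, -67.0, -0.0], [444.0, -52.0, 24.0], [542.0, -40.0, 33.0]]
{'time_s': 0.65, 'joints': array([ 1.02262110e+00,  3.12889047e-01,  1.49772821e+00, -6.03740150e-06,
        1.33101789e+00, -2.23427235e-01]), 'dq': array([-6.81625097e-04,  1.09911573e-03, -1.93731668e-05,  4.51131164e-04,
        1.42931110e-03,  1.17720108e-03]), 'tau': array([-1.69593882e-04, -4.12062263e+01, -2.59852570e+01, -1.00460882e-04,
        5.67522075e-04,  6.78558948e-06]), 'eef_pos': array([167.53296467, 497.54124673, 231.28915061]), 'ee_rot': array([-5.27986179e-06,  1.61660721e-01,  9.86846397e-01, -2.07920980e-05]), 'force': array([ 0.48870966,  0.53565247, -0.3295824 ]), 'wrist_torque': array([ 0.00299482, -0.0232065 , -0.01632714]), 'grip_width': 0.9986104150611808}
18.700000000000003
```

View pics/top0.png

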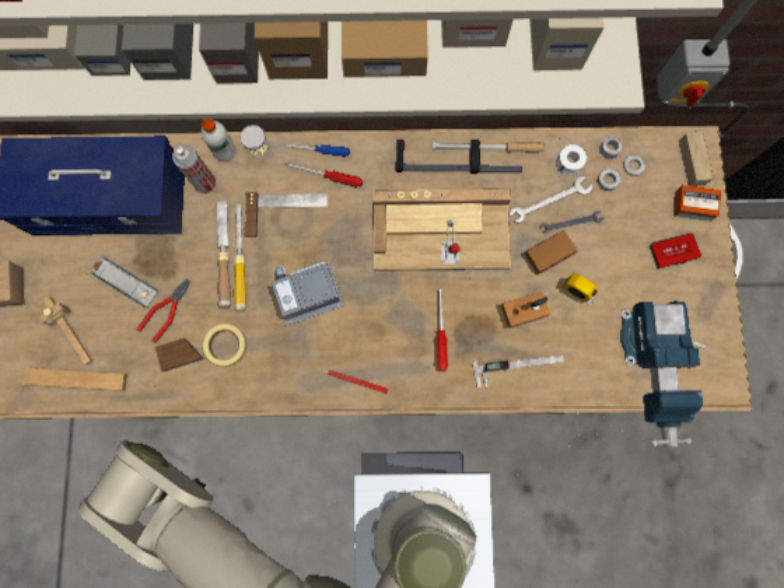

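View pics/scene0.png

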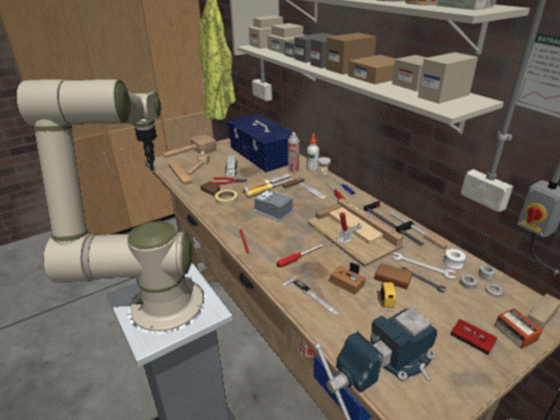

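The top view (784×588) shows the box at about (307,292) with its front facing the robot, the screwdriver at (442,330) with its blade pointing away, the key block at (525,308), and the jig at (440,230) with its lever knob at (453,248). The caliper, pencil and tape are nearby. Next I'll fit box models to the depth data.

```bash
cat > fit.py <<'E'
from h import *
from scipy.optimize import minimize
BOX=[((-45,-45,0),(45,95,60)),((-58,-45,0),(58,95,4)),((-44,-45,60.5),(45,45,64.5))]
BLK=[((-30,-50,0),(30,50,36))]
def render(c,boxes,pose,uv):
    f,cx,cy,R,t=cam(c); x,y,a=pose
    D=np.stack([(uv[:,0]-cx)/f,(uv[:,1]-cy)/f,np.ones(len(uv))],-1)@R; o=-R.T@t
    Z=np.array([[np.cos(a),-np.sin(a),0],[np.sin(a),np.cos(a),0],[0,0,1]])
    o=(o-np.array([x,y,0]))@Z; D=D@Z
    out=-o[2]/D[:,2]
    for lo,hi in boxes:
        A=(np.array(lo)-o)/D; B=(np.array(hi)-o)/D
        n=np.minimum(A,B).max(1); m=np.maximum(A,B).min(1)
        out=np.where(n<m,np.minimum(out,n),out)
    return out
def fit(c,d,boxes,p0,rad,clip=12,zmax=None):
    u0,v0=proj(c,(p0[0],p0[1],30)); v,u=np.mgrid[int(v0)-rad:int(v0)+rad,int(u0)-rad:int(u0)+rad]
    uv=np.stack([u.ravel(),v.ravel()],-1).astype(float); z=d[v.ravel(),u.ravel()]
    W=cloud(c,d)[v.ravel(),u.ravel()]; ok=z>0
    if zmax: ok&=W[:,2]<zmax
    uv,z=uv[ok],z[ok]
    def cost(p):
        tot=0
        for q in np.array([[0,0],[.25,.25],[-.25,.25],[.25,-.25],[-.25,-.25]]):
            r=render(c,boxes,(p[0],p[1],p[2]/100),uv+q)-z-p[3]
            tot+=np.minimum(np.abs(r),clip).mean()
        return tot
    best=None
    for a in (-25,0,25):
        p=np.array([*p0[:2],p0[2]*100+a,0.])
        s=np.vstack([p]+[p+e for e in np.diag([15,15,20,3.])])
        r=minimize(cost,p,method='Nelder-Mead',options=dict(initial_simplex=s,xatol=.05,fatol=1e-4,maxiter=600))
        if best is None or r.fun<best.fun: best=r
    return best
E
python3 - <<'E'
from fit import *
for c in ('scene','top'):
    d=np.load(c+'0.npz')['d']
    for nm,B,p,r,zm in (('box',BOX,(578,255,.25),38,None),('blk',BLK,(535,-257,.2),30,None)):
        if nm=='blk':B=B
        R=fit(c,d,B,p,r,zmax=zm); print(c,nm,R.x.round(2),round(R.fun,3))
    W=cloud(c,d)
    # screwdriver
    m=(W[...,2]>6)&(W[...,2]<45)&(W[...,0]>340)&(W[...,0]<580)&(W[...,1]>-90)&(W[...,1]<-25)
    q=W[m]; me=q[:,:2].mean(0); u,s,vt=np.linalg.svd(q[:,:2]-me); ax=vt[0]*np.sign(vt[0][0]); tt=(q[:,:2]-me)@ax
    print(c,'sd',len(q),me.round(1),np.arctan2(ax[1],ax[0]).round(3),(me+ax*tt.min()).round(1),(me+ax*tt.max()).round(1),np.percentile(q[:,2],[5,50,95]))
    b=W[(W[...,0]>330)&(W[...,0]<520)&(abs(W[...,1])<40)]; print('bench z',np.nanpercentile(b[:,2],[5,50,95]))
    # jig
    for r in [k for k in (W[(W[...,2]>66)&(W[...,0]>560)&(W[...,0]<760)&(W[...,1]>-160)&(W[...,1]<60)],)]:
        print('lever',len(r),np.percentile(r,[3,50,97],axis=0).round(),r[:,2].max())
    k=W[(W[...,2]>60)&(W[...,2]<120)&(abs(W[...,0]-540)<35)&(abs(W[...,1]+278)<40)]
    print('key',len(k),k.mean(0).round(1)); u,s,vt=np.linalg.svd(k-k.mean(0)); print(s,vt[0],k.min(0),k.max(0))
im=np.load('top0.npz')['im']; a=cv2.resize(im[165:255,170:270],None,fx=4,fy=4,interpolation=cv2.INTER_CUBIC)
b=cv2.resize(im[165:255,300:420],None,fx=3.3,fy=4,interpolation=cv2.INTER_CUBIC); save('crop1.png',np.hstack([a,b]))
E
```

```text
scene box [588.08 251.44  34.08  -1.72] 24.848Traceback (most recent call last):
  File "<stdin>", line 6, in <module>
  File "fit.py", line 32, in fit
    r=minimize(cost,p,method='Nelder-Mead',options=dict(initial_simplex=s,xatol=.05,fatol=1e-4,maxiter=600))
    res = _minimize_neldermead(fun, x0, args, callback, bounds=bounds,
                               **options)
    fxc = func(xc)
    fx = function(np.copy(x), *(wrapper_args + args))
  File "fit.py", line 25, in cost
    r=render(c,boxes,(p[0],p[1],p[2]/100),uv+q)-z-p[3]
      ~~~~~~^^^^^^^^^^^^^^^^^^^^^^^^^^^^^^^^^^^
  File "fit.py", line 6, in render
    f,cx,cy,R,t=cam(c); x,y,a=pose
                ~~~^^^
  File "h.py", line 4, in cam
    i=cams.camera_info(n); f=210/np.tan(np.radians(i['vfov'])/2)
ValueError: time passes only in moves, steps and waits
```

```bash
sed -i 's/^def cam(n)/import functools\n@functools.cache\ndef cam(n)/' h.py
cat > m1.py <<'E'
from fit import *
for c in ('scene','top'):
    d=np.load(c+'0.npz')['d']
    for nm,B,p,r,zm in (('box',BOX,(578,255,.25),32,None),('blk',BLK,(535,-257,.2),24,45)):
        if nm=='blk':B=B
        R=fit(c,d,B,p,r,zmax=zm); print(c,nm,R.x.round(2),round(R.fun/5,3))
    W=cloud(c,d)
    # screwdriver
    m=(W[...,2]>6)&(W[...,2]<45)&(W[...,0]>340)&(W[...,0]<580)&(W[...,1]>-90)&(W[...,1]<-25)
    q=W[m]; me=q[:,:2].mean(0); u,s,vt=np.linalg.svd(q[:,:2]-me); ax=vt[0]*np.sign(vt[0][0]); tt=(q[:,:2]-me)@ax
    print(c,'sd',len(q),me.round(1),np.arctan2(ax[1],ax[0]).round(3),(me+ax*tt.min()).round(1),(me+ax*tt.max()).round(1),np.percentile(q[:,2],[5,50,95]))
    b=W[(W[...,0]>330)&(W[...,0]<520)&(abs(W[...,1])<40)]; print('bench z',np.nanpercentile(b[:,2],[5,50,95]))
    # jig
    for r in [k for k in (W[(W[...,2]>66)&(W[...,0]>560)&(W[...,0]<760)&(W[...,1]>-160)&(W[...,1]<60)],)]:
        print('lever',len(r),np.percentile(r,[3,50,97],axis=0).round().tolist(),r[:,2].max())
    k=W[(W[...,2]>60)&(W[...,2]<120)&(abs(W[...,0]-540)<35)&(abs(W[...,1]+278)<40)]
    print('key',len(k),k.mean(0).round(1)); u,s,vt=np.linalg.svd(k-k.mean(0)); print(s.round(1),vt[0].round(3),k.min(0).round(),k.max(0).round())
im=np.load('top0.npz')['im']; a=cv2.resize(im[165:255,170:270],None,fx=4,fy=4,interpolation=cv2.INTER_CUBIC)
b=cv2.resize(im[165:255,300:420],None,fx=3.3,fy=4,interpolation=cv2.INTER_CUBIC); save('crop1.png',np.hstack([a,b]))
E
python3 m1.py
```

```text
scene box [588.19 251.51  34.24  -1.85] 4.982
scene blk [ 531.8  -257.08   28.48   -1.17] 3.62
scene sd 211 [448.4 -57.7] 0.029 [385.3 -59.5] [576.5 -54. ] [ 9.45130202 18.15343037 26.59328971]
bench z [-867.08307486 -608.42962709    1.76704375]
lever 107 [[645.0, -91.0, 68.0], [657.0, -85.0, 111.0], [672.0, -73.0, 144.0]] 145.8869370585287
key 99 [ 535.6 -280.4   83.3]
[105.5  98.3  28.9] [ 0.009 -0.283 -0.959] [ 527. -295.   61.] [ 547. -259.  100.]
top box [595.48 251.22  33.87   2.75] 3.213
top blk [ 538.04 -258.2    28.62    2.62] 2.934
top sd 415 [453.6 -55.2] -0.016 [342.6 -53.3] [578.8 -57.2] [ 6.32044071 19.64084496 31.97537132]
bench z [-3.49158105  2.32356283  8.20212871]
lever 55 [[651.0, -87.0, 69.0], [661.0, -77.0, 143.0], [750.0, -69.0, 150.0]] 150.03539505167439
key 43 [ 541.6 -276.2   95.2]
[72.3 50.4 18.7] [ 0.34  -0.766  0.545] [ 533. -293.   70.] [ 551. -261.  106.]
```

View pics/crop1.png

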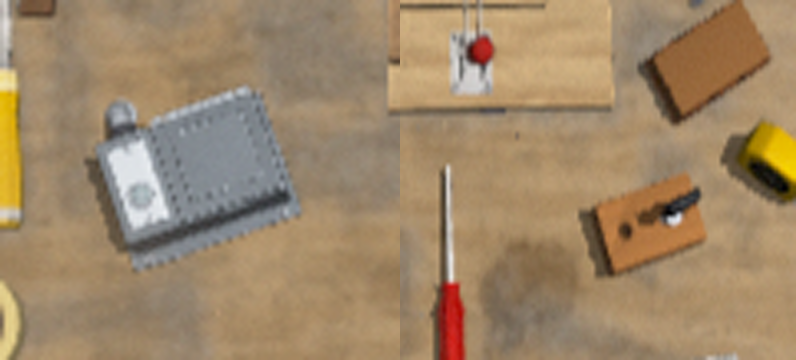

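The crop shows the box's front edge with the notch side at lower right, the lamp bay on the left, and the key grip near (683,205), leaning with the perspective. The two cameras disagree by about 6 mm in x, so I'll check that against the arm once it is in view. First I'll work out the screwdriver from pixel rays.

```bash
cat >> h.py <<'E'
def ray(c,u,v,z):
    f,cx,cy,R,t=cam(c); o=-R.T@t; D=R.T@np.array([(u-cx)/f,(v-cy)/f,1.]); return o+D*(z-o[2])/D[2]
E
python3 - <<'E'
from h import *
for c,col in (('scene',0),('top',0)):
    N=np.load(c+'0.npz'); im=N['im'].astype(int)
    red=(im[...,0]>110)&(im[...,1]<70)&(im[...,2]<70)
    n,l,s,ce=cv2.connectedComponentsWithStats(red.astype(np.uint8))
    for i in range(1,n):
        if s[i,4]<25: continue
        w=ray(c,*ce[i],13)
        if not(330<w[0]<560 and -100<w[1]<0): continue
        v,u=np.where(l==i); P=np.array([ray(c,a,b,13)[:2] for a,b in zip(u,v)])
        m=P.mean(0); vt=np.linalg.svd(P-m)[2][0]; vt*=np.sign(vt[0]); t=(P-m)@vt
        print(c,s[i],m.round(1),np.arctan2(vt[1],vt[0]).round(3),(m+vt*t.min()).round(1),(m+vt*t.max()).round(1))
for c,p in (('top',[(314.3,207.1),(316.4,264.3)]),('scene',[(322,245),(279,264)])):
    print(c,[ray(c,*q,13).round(1) for q in p])
E
```

```text
scene [277 253  24  14 135] [437.  -52.2] 0.04 [393.2 -54. ] [488.8 -50.1]
top [312 236   8  29 198] [438.2 -53.7] -0.003 [392.3 -53.5] [487.5 -53.8]
top [array([587.9, -54.9,  13. ]), array([391.3, -56.6,  13. ])]
scene [array([588.1, -54.8,  13. ]), array([393.6, -54.3,  13. ])]
```

```bash
cat > ov.py <<'E'
from h import *
def overlay(c,im,items,cen,half,sc):
    u0,v0=[int(round(k)) for k in proj(c,cen)]
    a=cv2.resize(im[v0-half:v0+half,u0-half:u0+half],None,fx=sc,fy=sc,interpolation=cv2.INTER_CUBIC)
    for (x,y,yaw),boxes,col in items:
        Z=np.array([[np.cos(yaw),-np.sin(yaw)],[np.sin(yaw),np.cos(yaw)]])
        for lo,hi in boxes:
            C=[]
            for k in range(8):
                p=[(lo,hi)[(k>>j)&1][j] for j in range(3)]; xy=Z@p[:2]+[x,y]
                u,v=proj(c,(*xy,p[2])); C.append((int((u-u0+half+.5)*sc),int((v-v0+half+.5)*sc)))
            for i in range(8):
                for j in range(3):
                    if not i>>j&1: cv2.line(a,C[i],C[i|1<<j],col,1)
    return a
E
python3 - <<'E'
from ov import *; from fit import BOX,BLK
P=[]
for c in ('scene','top'):
    im=np.load(c+'0.npz')['im']
    K=[((-5,-39,64),(5,-5,98))]
    P.append(np.vstack([overlay(c,im,[((592,251.4,.34),BOX,(255,0,0))],(592,255,30),29,7)[100:390],overlay(c,im,[((536,-257.5,.286),BLK+K,(255,0,0))],(536,-257,40),24,8)[40:330,:406]][:1]+[cv2.resize(overlay(c,im,[((536,-257.5,.286),BLK+K,(255,0,0))],(536,-257,40),24,8),(406,300))]))
save('ov.png',np.hstack(P))
E
```

```text
(no output)
```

View pics/ov.png

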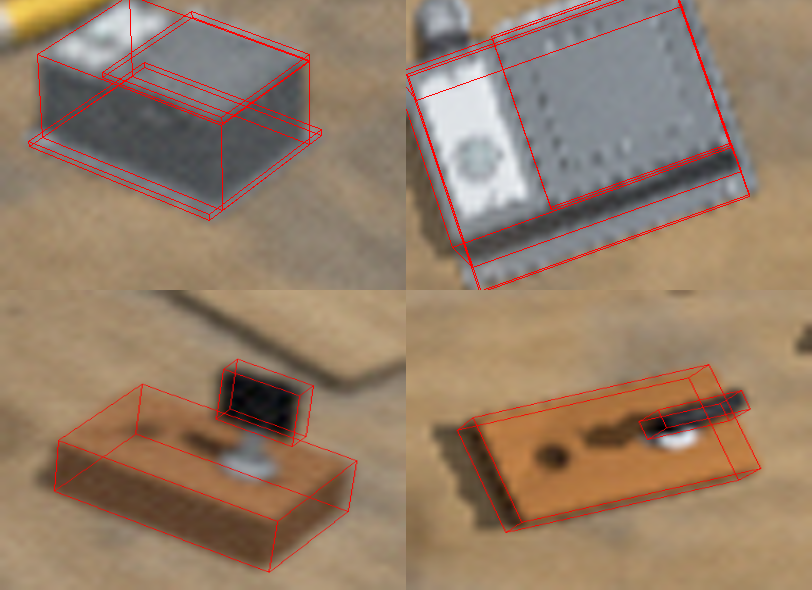

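Emit:
step_arm:
  plan: "0 0 0 -18.6 100;0 0 0 -18.6 100;0 0 0 -18.6 100"
  grip_force: 80

```text
time_s: 0.95
eef_pos: [167.5, 497.5, 231.3]
ee_rot: [0.0, -0.001, 1.0, -0.0]
force: [0.4, -0.5, 1.3]
grip_width: 0.997
```

The overlay shows that box (592, 251.4, 0.34 rad) and block (536, -257.5, 0.286) fit both views within about a pixel. The screwdriver's middle is at (490,-54), yaw about 0. I'll go above its handle.

Emit:
step_arm:
  plan: "-28.75 -55.15 5 0 100;-28.75 -55.15 5 0 100;-28.75 -55.15 5 0 100;-28.75 -55.15 5 0 100;-28.75 -55.15 5 0 100;-28.75 -55.15 5 0 100;-28.75 -55.15 10 0 100;-28.75 -55.15 10 0 100;-28.75 -55.15 10 0 100;-28.75 -55.15 10 0 100"

```text
time_s: 1.95
eef_pos: [396.4, 57.7, 161.3]
ee_rot: [0.001, 0.002, 1.0, -0.0]
force: [1.0, 1.0, 1.3]
grip_width: 0.997
```

Emit:
step_arm:
  plan: "0 0 0 0 100;0 0 0 0 100;0 0 0 0 100;0 0 0 0 100"

```text
time_s: 2.35
eef_pos: [395.4, 60.8, 161.8]
ee_rot: [0.0, -0.001, 1.0, 0.0]
force: [-0.2, -0.7, 0.0]
grip_width: 0.999
```

Emit:
step_arm:
  plan: "-5.96 -11.48 0 0 100;-5.96 -11.48 0 0 100;-5.96 -11.48 5 0 100;-5.96 -11.48 10 0 100;-5.96 -11.48 14 0 100;-5.96 -11.48 15.9 0 100;-5.96 -11.48 15.9 0 100;-5.96 -11.48 15.9 0 100"

```text
time_s: 3.15
eef_pos: [455.9, -54.6, 3.4]
ee_rot: [0.001, -0.0, 1.0, -0.0]
force: [0.7, -1.0, -0.2]
grip_width: 0.999
```

Emit:
step_arm:
  plan: "0 0 0 0 0;0 0 0 0 0;0 0 0 0 0;0 0 0 0 0;0 0 0 0 0;0 0 0 0 0;0 0 0 0 0;0 0 0 0 0"
  grip_force: 80

```text
time_s: 3.95
eef_pos: [455.7, -55.2, 3.2]
ee_rot: [0.001, 0.0, 1.0, -0.0]
force: [-1.6, 0.2, 8.5]
grip_width: 0.29
```

Emit:
step_arm:
  plan: "0 0 -4 0 0;0 0 -9 0 0;0 2 -9 -6.5 0;2 6 -9 -13 0;3 10 -9 -19.5 0;5 14 -9 -19.5 0;6.5 18 -9 -19.5 0;6.5 21 -9 -19.5 0;6.5 23.5 -9 -19.5 0;6.5 23.5 -9 -19.5 0"

```text
time_s: 4.95
eef_pos: [390.0, 182.0, 92.6]
ee_rot: [0.0, -0.171, 0.985, 0.0]
force: [-0.3, 0.2, -0.3]
grip_width: 0.292
```

```bash
cat > look.py <<'E'
import sys
from ov import *; from fit import BOX,BLK
# usage: look.py tag px py pz half sc
tag=sys.argv[1]; cen=list(map(float,sys.argv[2:5])); half=int(sys.argv[5]); sc=float(sys.argv[6])
P=[]
for c in ('scene','top'):
    im,d=cams.capture(c); np.savez(c+'_'+tag+'.npz',im=im,d=d)
    P.append(overlay(c,im,[],cen,half,sc))
s=readout.sense(); print(s['time_s'],s['eef_pos'].round(1),s['ee_rot'].round(4),s['force'].round(1),s['grip_width'])
save(tag+'.png',np.hstack(P))
E
python3 look.py a 520 225 60 40 5
```

```text
5.05 [390.1 179.9  92.4] [-1.000e-04 -1.698e-01  9.855e-01 -1.000e-04] [-0.3 -0.3 -0.7] 0.2920308754921954
```

View pics/a.png

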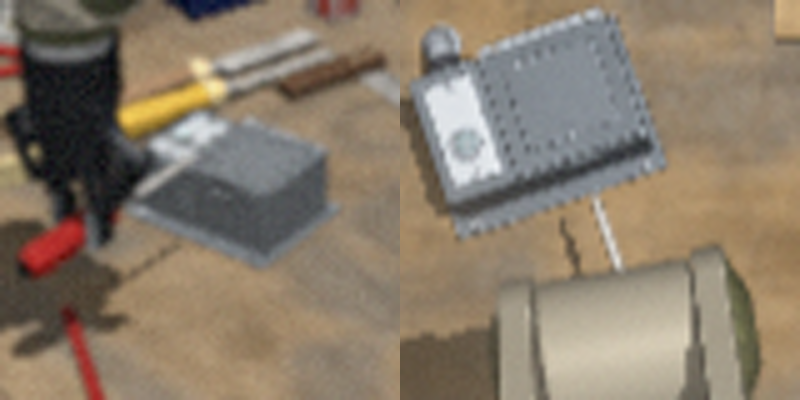

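Run:
```python
from h import *
cen=(520,225,60)
for c,l in (('scene',(207,152)),('top',(196,200))):
    u0,v0=[int(round(k)) for k in proj(c,cen)]
    p=np.array(l)/5-.5+[u0-40,v0-40]
    print(c,p,'pred',np.round(proj(c,(516,224.4,102.4)),1),ray(c,*p,102.4).round(1))
    im=np.load(c+'_a.npz')['im'].astype(int)
```

```text
scene [267.9 197.9] pred [265.8 199.2] [528.5 228.2 102.4]
top [230.7 224.5] pred [230.4 224.1] [514.7 223.3 102.4]
```

Emit:
step_arm:
  plan: "0 0 3 0 0;0 0 4.72 0 0;0 0 4.72 0 0;-2 0 4.72 0 0;-3 0 4.72 0 0;-3.5 0 4.72 0 0;-4 0 4.72 0 0;-4.5 0 4.72 0 0;-4.5 0 4.72 0 0"

```text
time_s: 5.95
eef_pos: [433.1, 195.0, 45.4]
ee_rot: [0.0, -0.169, 0.986, -0.0]
force: [0.4, -0.4, 0.1]
grip_width: 0.293
```

Emit:
step_arm:
  plan: "-0.5 0 0 0 0;-1 0 0 0 0;-1.4 0 0 0 0;-1.4 0 0 0 0"

```text
time_s: 6.35
eef_pos: [446.4, 199.7, 45.3]
ee_rot: [0.0, -0.169, 0.986, 0.0]
force: [0.0, 0.5, -1.2]
grip_width: 0.29
```

Emit:
step_arm:
  plan: "0 0 -0.4 0 0;0 0 -0.8 0 0;0 0 -1.2 0 0;0 0 -1.6 0 0;0 0 -2 0 0;0 0 -2.4 0 0;0 0 -2.4 0 0"

```text
time_s: 7.05
eef_pos: [446.1, 199.6, 69.8]
ee_rot: [0.0, -0.169, 0.986, 0.0]
force: [-0.2, -0.4, -1.6]
grip_width: 0.294
```

```bash
python3 look.py b 560 235 70 32 6
```

```text
7.15 [446.  199.6  69.3] [ 1.000e-04 -1.693e-01  9.856e-01 -0.000e+00] [ 0.3 -0.3 -1.4] 0.28631868853794634
```

View pics/b.png

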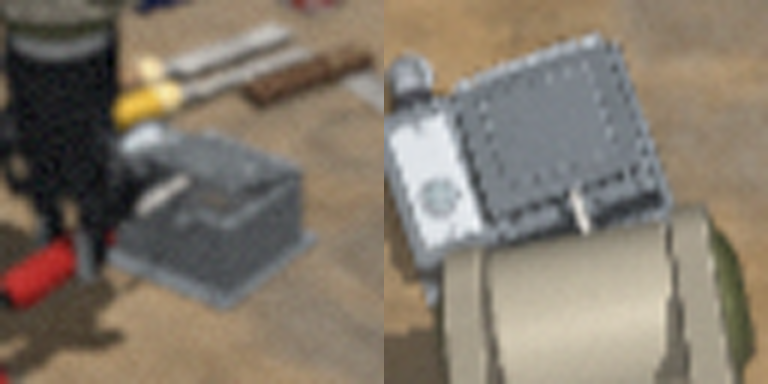

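The cover is up about 0.25 rad with the blade under it (top view, tip near (580,205)). Next I'll swing it back.

Emit:
step_arm:
  plan: "-0.2 0 -2.1 0 0;-1.2 0 -3.4 0 0;-2.3 0 -4.6 0 0;-4.3 0 -5.3 0 0;-5.5 0 -5.3 0 0;-6.8 0 -5.3 0 0;-8 0 -5 0 0;-9.3 0 -4.6 0 0;-10.4 0 -3.8 0 0;-11.5 0 -3.1 0 0"

```text
time_s: 8.15
eef_pos: [554.8, 238.1, 99.9]
ee_rot: [0.0, -0.169, 0.986, -0.0]
force: [-0.9, -0.2, -0.4]
grip_width: 0.289
```

Emit:
step_arm:
  plan: "0 0 0 0 0;0.5 0 -1 0 0;4 0 -2 0 0;8 0 -2 0 0;12 0 -2 0 0;16 0 -2 0 0;18 0 -2 0 0"

```text
time_s: 8.85
eef_pos: [381.5, 177.2, 121.1]
ee_rot: [0.0, -0.169, 0.986, -0.0]
force: [0.2, 0.0, -0.4]
grip_width: 0.289
```

```bash
python3 look.py c 560 235 70 40 5
```

```text
8.95 [382.4 177.4 121.4] [ 4.000e-04 -1.693e-01  9.856e-01 -0.000e+00] [ 0.7  0.7 -0.8] 0.2926836962557913
```

View pics/c.png

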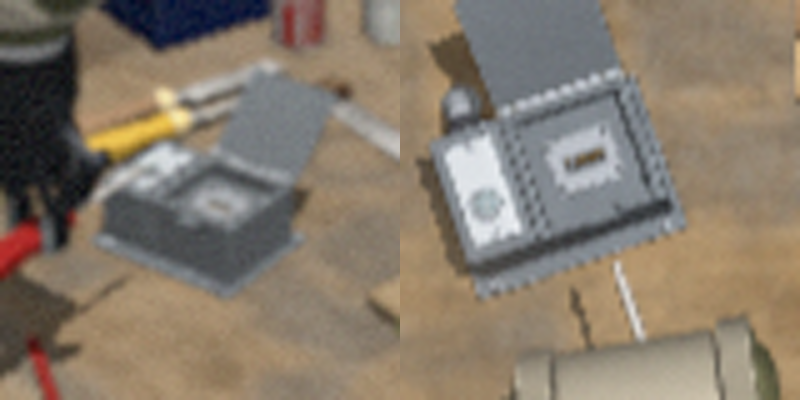

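The cover leans well back and the keyhole shows at about (585,158) in the right half. Now I'll put the screwdriver back where it lay.

Emit:
step_arm:
  plan: "0.2 -4 0 5 0;0.4 -9 2 10 0;0.6 -13 4 15 0;0.85 -18 6 19.4 0;0.85 -22 8 19.4 0;0.85 -24.4 9 19.4 0;0.85 -24.4 10.5 19.4 0;0.85 -24.4 11.5 19.4 0;0.85 -24.4 11.8 19.4 0;0.85 -24.4 11.8 19.4 0"

```text
time_s: 9.95
eef_pos: [458.4, -54.9, 3.3]
ee_rot: [0.0, -0.001, 1.0, -0.0]
force: [-1.9, -2.1, 4.8]
grip_width: 0.293
```

Run:
```python
from h import *
s=readout.sense(); print(s['eef_pos'].round(1),s['ee_rot'].round(4),s['force'].round(1))
a=.34;Z=np.array([[np.cos(a),-np.sin(a)],[np.sin(a),np.cos(a)]])
exp=np.array([592,251.4])
for c in ('scene','top'):
    N=np.load(c+'_c.npz'); im=N['im'].astype(int); d=N['d']
    u0,v0=proj(c,(592,251.4,48)); print(c,u0,v0)
    for z in (48,42):
      v,u=np.mgrid[int(v0)-10:int(v0)+11,int(u0)-12:int(u0)+13]
      g=im[v,u]; w=np.array([ray(c,i,j,z) for i,j in zip(u.ravel(),v.ravel())])
      loc=(w[:,:2]-exp)@Z; 
      sat=(g.max(-1)-g.min(-1)).ravel(); lum=g.mean(-1).ravel()
      ins=(abs(loc[:,0])<22)&(abs(loc[:,1])<24)
      if z==48:
        B=(ins&(lum>150)); q=loc[B]; print(c,'plate n',B.sum(),'range',q.min(0).round(1),q.max(0).round(1),'mid',((q.min(0)+q.max(0))/2).round(1), q.mean(0).round(1))
      wt=np.clip(sat-15,0,None)*ins*(abs(loc[:,0])<12)*(abs(loc[:,1])<20); m=(loc*wt[:,None]).sum(0)/wt.sum()
      cv=((loc-m)*wt[:,None]).T@(loc-m)/wt.sum(); e,V=np.linalg.eigh(cv); print(c,z,'hole',m.round(1),e.round(1),np.degrees(np.arctan2(V[1,1],V[0,1])).round(1),'lum',lum[ins].min(),lum[ins].max())
    if c=='top': print(lum.reshape(21,25)[3:18,3:22].astype(int)); print(sat.reshape(21,25)[3:18,3:22])
```

```text
[458.4 -54.9   3.3] [ 3.0e-04 -1.4e-03  1.0e+00 -5.0e-04] [-1.9 -2.1  4.8]
scene 278.00200848752695 202.21310260437056
scene plate n 41 range [-20.4 -19.1] [19.5 23.4] mid [-0.4  2.2] [-0.2  1.3]
scene 48 hole [nan nan] [nan nan] nan lum 126.33333333333333 177.66666666666666
scene 42 hole [nan nan] [nan nan] nan lum 116.33333333333333 177.66666666666666
top 224.27379095303758 204.821163025758
top plate n 131 range [-20.3 -23.8] [21.8 23.3] mid [ 0.7 -0.3] [ 1.9 -0.7]
top 48 hole [ 1.5 -3.9] [ 1.4 22.5] 92.4 lum 73.66666666666667 196.66666666666666
top 42 hole [ 3.  -3.6] [ 1.4 22.7] 92.4 lum 73.66666666666667 196.66666666666666
[[116 118 137 136 134 136 135 138 136 139 138 139 150 150 151 139 134 114
   83]
 [135 134 135 136 133 132 136 137 135 148 153 165 177 141 159 140 137 135
   87]
 [133 134 136 136 133 135 138 150 164 174 182 191 191 138 176 147 135 135
   85]
 [136 138 135 134 133 159 170 177 191 191 191 193 194 179 193 160 138 137
  115]
 [133 140 153 161 164 188 192 191 192 193 196 194 188 184 192 181 142 133
  138]
 [136 131 140 176 192 192 192 194 195 188 186 170 154 152 1
[... 1015 characters left out ...]
11 10 11 11 12 13 11 12 10 13 13 12]
 [12  9 12 10 11 11 13 12 11 13 12  9  3  1 11 11 14 13 17]
 [15 11  9 13 13 13 12 12  8  2  1 15 37 16  8 12 11 15 13]
 [14 13 10 12 12 12  3  5 12 40 32 50 18  3  8 12 12 13 16]
 [14 11 12 11 11 10 15  6 26 29 10  4  6 11 12 10 11 11 17]
 [13 12 12 11 13 11  2  9  0  9  9 10 10 13 11 11 11 11 14]
 [14 12 12 12 10  9 10 10 10 12 11 12 14 14 13 12 11 11 14]
 [12 13 13 11 13 11 12 11 10 13  9 11 13 14 11 15 12 11 14]
 [10 14 15 14 13 11 10 12 11 12 12 12 12 14 12 14 14 12 14]
 [12 13 14 14 10 10 13 12  9 10 12 12 11 15 16 14 12 16 15]
 [ 9 11 15 12 12 11 11  8  9 10 15 13 13 14 14 15 12 15 14]]<stdin>:16: RuntimeWarning: invalid value encountered in divide
```

Emit:
step_arm:
  plan: "0 0 0 0 60;0 0 0 0 80;0 0 0 0 100;0 0 0 0 100;0 0 -2 0 100;0 0 -7 0 100;0 0 -12 0 100;0 0 -16 0 100;0 0 -18 0 100"

```text
time_s: 10.85
eef_pos: [458.9, -55.1, 185.8]
ee_rot: [0.002, -0.001, 1.0, -0.001]
force: [-0.4, 0.0, -0.8]
grip_width: 1.0
```

Run:
```python
from h import *
from scipy.optimize import minimize
# hole: darkness weighted
a=.34;Z=np.array([[np.cos(a),-np.sin(a)],[np.sin(a),np.cos(a)]]); exp=np.array([592,251.4])
for c in ('scene','top'):
    im=np.load(c+'_c.npz')['im'].astype(float).mean(-1)
    u0,v0=proj(c,(592,251.4,48)); v,u=np.mgrid[int(v0)-8:int(v0)+9,int(u0)-9:int(u0)+10]
    loc=np.array([ray(c,i,j,48)[:2] for i,j in zip(u.ravel(),v.ravel())]); loc=(loc-exp)@Z
    ins=(abs(loc[:,0])<13)&(abs(loc[:,1])<19); w=np.clip((178 if c=='top' else 165)-im[v,u].ravel(),0,None)*ins
    m=(loc*w[:,None]).sum(0)/w.sum(); cv=((loc-m)*w[:,None]).T@(loc-m)/w.sum(); e,V=np.linalg.eigh(cv)
    print(c,'hole box frame',m.round(1),e.round(1),np.degrees(np.arctan(V[0,1]/V[1,1])).round(1))
# key grip: black pixels vs model, via dark segmentation
for c in ('scene','top'):
    im=np.load(c+'0.npz')['im'].astype(float); g=im.max(-1)
    u0,v0=proj(c,(542,-278.6,85)); v,u=np.mgrid[int(v0)-10:int(v0)+11,int(u0)-10:int(u0)+11]
    print(c,u0.round(1),v0.round(1)); print(g[v,u].astype(int))
```

```text
scene hole box frame [-3.9 -1.2] [14.6 63.7] 18.7
top hole box frame [ 0.5 -1.5] [ 9.3 62.2] -0.9
scene 354.8 266.6
[[166 161 161 157 144 124 109  94  89  97 128 155 163 170 167 170 169 172
  179 178 184]
 [167 161 161 155 151 145 132 121  93  85  97 125 143 160 167 166 170 176
  178 177 185]
 [162 164 170 162 155 153 152 146 118  97  85  91 113 142 155 165 172 170
  171 175 178]
 [163 164 164 160 162 164 160 158 145 127  98  88  93 107 129 156 168 168
  173 169 175]
 [171 162 160 162 160 163 165 162 156 148 128 113  99  85 102 125 148 161
  170 168 168]
 [168 162 158 159 157 157 150 145 149 149 153 143 126 102  84  95 113 138
  159 164 173]
 [162 163 164 160 159 149 114 108 112 126 142 150 145 125  98  79  86 105
  136 153 164]
 [160 158 159 162 155 125  80  48  55  71 104 120 128 128 116 108  91  83
   91 120 140]
 [162 155 158 157 150 115  56  19  21  32  43  59  72  90 109 119 117  95
   80  82 105]
 [159 158 156 160 156 115  49  17  20  20  16  31  32  37  73 102 126 116
   95  86  96]
 [159 153 155 159 156 113  53  23  25   9  15  21  27  30  43  82 132 142
  132 116 114]
 [159
[... 2071 characters left out ...]
9  90  81  45  19  17  28  88 174 136 140 176 181 181 183 184
  179 176 174]
 [ 91  88  90  93 109  83  74 169 186 201 232 184 167 178 183 185 182 181
  181 178 174]
 [ 92  92  90 140 147 120  95 175 210 219 209 185 184 180 182 179 183 183
  179 179 176]
 [142 144 146 174 175 161 145 149 182 191 183 181 182 180 181 183 186 187
  182 177 179]
 [180 181 181 178 179 181 180 180 179 181 180 182 184 187 187 189 191 190
  185 180 181]
 [179 179 178 181 178 181 181 179 182 185 184 186 186 192 191 190 187 189
  184 186 185]
 [178 180 178 178 182 181 180 183 184 188 187 188 188 186 188 188 176 166
  171 182 184]
 [178 180 178 181 180 183 185 187 188 186 188 185 187 166 159 146 135 141
  166 180 180]]
```

```bash
cat > kfit.py <<'E'
from h import *
from scipy.optimize import minimize
def sil(c,p,lo,hi,u0,v0,r,S=8):
    x,y,a=p; Z=np.array([[np.cos(a),-np.sin(a)],[np.sin(a),np.cos(a)]]); C=[]
    for k in range(8):
        q=[(lo,hi)[(k>>j)&1][j] for j in range(3)]; xy=Z@q[:2]+[x,y]; u,v=proj(c,(*xy,q[2])); C.append(((u-u0+r+.5)*S-.5,(v-v0+r+.5)*S-.5))
    h=cv2.convexHull((np.array(C)*16).round().astype(np.int32)); m=np.zeros(((2*r+1)*S,)*2,np.uint8)
    cv2.fillConvexPoly(m,h,255,shift=4); return cv2.resize(m,(2*r+1,)*2,interpolation=cv2.INTER_AREA)/255.
def keyfit(ims,zk,p0,r=10,dark=25,bright=150,thr=75,cs=('scene','top')):
    T={}
    for c in cs:
        u0,v0=[int(round(k)) for k in proj(c,(p0[0],p0[1],zk+45))]
        g=ims[c].astype(float).max(-1)[v0-r:v0+r+1,u0-r:u0+r+1]
        core=(g<thr).astype(np.uint8); n,l,s,_=cv2.connectedComponentsWithStats(core,connectivity=4)
        i=1+np.argmax(s[1:,4]); core=(l==i).astype(np.uint8)
        near=cv2.dilate(core,np.ones((3,3),np.uint8))
        cov=np.where(core>0,1,np.where(near>0,np.clip((bright-g)/(bright-50),0,.6),0)); T[c]=(u0,v0,cov)
    lo=(-5,-17,zk+28);hi=(5,17,zk+62)
    out={}
    for name,cc in [(c,(c,)) for c in cs]+[('both',cs)]*(len(cs)>1):
        def cost(p): return sum(((sil(c,(p[0],p[1],p[2]/100),lo,hi,*T[c][:2],r)-T[c][2])**2).sum() for c in cc)
        p=np.array([p0[0],p0[1],p0[2]*100]); best=min((minimize(cost,p+[0,0,da],method='Nelder-Mead',options=dict(initial_simplex=np.vstack([p]+[p+e for e in np.diag([4,4,10.])])+[0,0,da])) for da in(-12,0,12)),key=lambda r:r.fun)
        out[name]=best.x; print(name,best.x.round(2),round(best.fun,2))
    return out
E
python3 - <<'E'
from kfit import *
keyfit({c:np.load(c+'0.npz')['im'] for c in('scene','top')},36,(542,-278.6,.286))
s=readout.sense(); print(s['eef_pos'].round(1),s['time_s'])
E
```

```text
scene [ 539.07 -277.86   26.11] 8.66
top [ 541.74 -277.17   39.07] 3.89
both [ 540.9  -276.44   38.81] 14.55
[458.9 -55.1 185.8] 10.85
```

Emit:
step_arm:
  plan: "-1 -4 0 8 100;-2 -7 0 16 100;-3 -10 0 24 100;-4 -13 0 32 100;-5 -16 1 40 100;-6.5 -19 2 48 100;-8.21 -22.19 3 56 100;-8.21 -22.19 3.5 64 100;-8.21 -22.19 3.5 69.4 100;-8.21 -22.19 3.5 69.4 100"

```text
time_s: 11.85
eef_pos: [540.4, -276.7, 146.8]
ee_rot: [-0.0, 0.569, 0.822, 0.0]
force: [0.1, -0.3, 0.6]
grip_width: 0.998
```

```bash
python3 look.py d 541 -277 80 36 5
```

```text
11.95 [ 540.5 -276.6  147.3] [ 0.      0.5675  0.8234 -0.    ] [ 0.  -1.3  0.2] 0.9976207793115272
```

View pics/d.png

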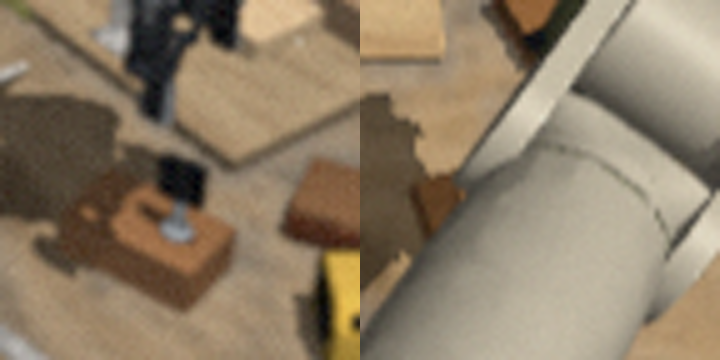

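The open fingers are above the key grip at (183,182) and clear of neighbours. I'll descend and close.

Emit:
step_arm:
  plan: "0 0 4 0 100;0 0 7 0 100;0 0 8.5 0 100;0 0 8.5 0 100;0 0 8.5 0 50;0 0 8.5 0 0;0 0 8.5 0 0;0 0 8.5 0 0;0 0 8.5 0 0;0 0 8.5 0 0"
  grip_force: 60

```text
time_s: 12.95
eef_pos: [540.7, -276.8, 62.7]
ee_rot: [0.0, 0.569, 0.823, 0.0]
force: [0.3, 1.6, 2.8]
grip_width: 0.108
```

Emit:
step_arm:
  plan: "0 0 0 0 0;0 0 0 0 0;0 0 0 0 0"

```text
time_s: 13.25
eef_pos: [540.7, -276.8, 62.7]
ee_rot: [0.0, 0.569, 0.823, 0.0]
force: [-1.3, 1.1, 5.0]
grip_width: 0.105
```

Emit:
step_arm:
  plan: "0 0 -3 0 0;0 0 -7 0 0;0 0 -11 0 0;5 0 -12 0 0;10 1 -12 0 0;15 2 -12 0 0;20 3 -12 0 0;24 4 -12 0 0;27.4 4 -12 0 0;27.4 4 -12 0 0"
  grip_force: 90

```text
time_s: 14.25
eef_pos: [479.7, -3.0, 182.1]
ee_rot: [-0.001, 0.567, 0.824, 0.0]
force: [1.0, -0.1, -0.6]
grip_width: 0.106
```

Emit:
step_arm:
  plan: "3.5 3.5 0 1.3 0;7 7 0 1.3 0;10.5 10.5 0 1.3 0;14 14 0 1.3 0;17 17 0 1.3 0;19.7 19.55 0 1.3 0;19.7 19.55 2 1.3 0;19.7 19.55 5.7 1.3 0;19.7 19.55 5.7 1.3 0;19.7 19.55 5.7 1.3 0"

```text
time_s: 15.25
eef_pos: [594.8, 246.5, 125.6]
ee_rot: [-0.0, 0.578, 0.816, -0.0]
force: [-0.5, -0.9, -0.1]
grip_width: 0.103
```

```bash
python3 look.py e 592 250 80 32 6
```

```text
15.35 [595.4 246.8 127.3] [0.001  0.5781 0.8159 0.0011] [ 0.5 -0.1  0.5] 0.09945609636377424
```

View pics/e.png

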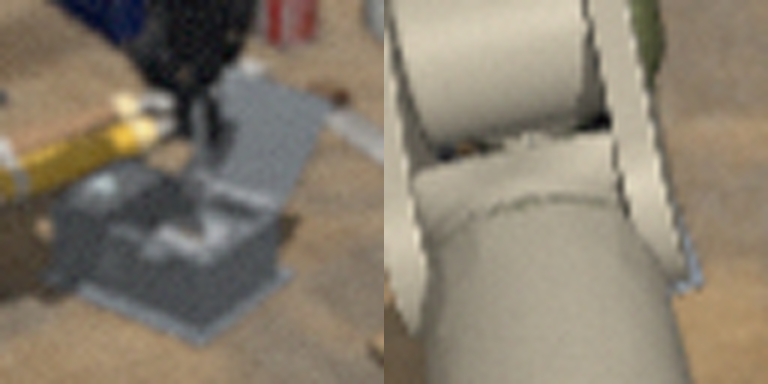

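Emit:
step_arm:
  plan: "0.43 -0.11 0 0 0;0.43 -0.11 1.5 0 0;0.43 -0.11 2.5 0 0;0.43 -0.11 2.9 0 0;0.43 -0.11 2.9 0 0;0.43 -0.11 2.9 0 0"

```text
time_s: 15.95
eef_pos: [592.2, 250.9, 96.8]
ee_rot: [0.0, 0.578, 0.816, 0.0]
force: [0.4, -0.1, -0.5]
grip_width: 0.104
```

Run:
```python
from h import *
s=readout.sense(); print(s['eef_pos'].round(2),s['ee_rot'].round(4),s['force'].round(1),s['wrist_torque'].round(2),s['joints'].round(2))
```

```text
[592.2  250.87  96.82] [3.000e-04 5.779e-01 8.161e-01 3.000e-04] [ 0.4 -0.1 -0.5] [ 0.03  0.04 -0.04] [ 0.22  0.69  1.27 -0.    1.18 -0.12]
```

Emit:
step_arm:
  plan: "0 0 0.1 0 0;0 0 0.2 0 0;0 0 0.3 0 0;0 0 0.4 0 0;0 0 0.4 0 0"

```text
time_s: 16.45
eef_pos: [592.0, 251.5, 92.5]
ee_rot: [-0.0, 0.578, 0.816, 0.001]
force: [0.8, 4.0, -0.5]
grip_width: 0.102
```

Emit:
step_arm:
  plan: "0.07 0 0 0 0;0.07 0 0.2 0 0;0.07 0 0.4 0 0;0.07 0 0.5 0 0;0.07 0 0.5 0 0"

```text
time_s: 16.95
eef_pos: [591.3, 251.6, 86.9]
ee_rot: [-0.001, 0.578, 0.816, -0.0]
force: [-1.8, 4.7, 0.7]
grip_width: 0.103
```

Emit:
step_arm:
  plan: "0.1 0 0 0 0;0.1 0 0.1 0 0;0.1 0 0.2 0 0;0.1 0 0.3 0 0;0.1 0 0.3 0 0"

```text
time_s: 17.45
eef_pos: [591.1, 252.0, 83.9]
ee_rot: [-0.0, 0.578, 0.816, -0.001]
force: [-3.3, -1.6, 1.5]
grip_width: 0.1
```

Emit:
step_arm:
  plan: "0 -0.04 0.1 0 0;0 -0.04 0.2 0 0;0 -0.04 0.2 0 0"

```text
time_s: 17.75
eef_pos: [591.2, 252.0, 83.1]
ee_rot: [0.0, 0.578, 0.816, 0.0]
force: [-5.8, -2.6, 7.5]
grip_width: 0.102
```

Emit:
step_arm:
  plan: "0 -0.03 0 8 0;0 -0.03 0 10 0;0 -0.03 0.05 2 0;0 -0.03 0.05 -6 0;0 -0.03 0.05 -10 0;0 -0.03 0.1 -2 0;0 -0.03 0.1 6 0;0 -0.03 0.1 10 0;0 -0.03 0.1 2 0;0 -0.03 0.1 0 0"

```text
time_s: 18.75
eef_pos: [591.5, 252.3, 81.4]
ee_rot: [0.001, 0.576, 0.817, 0.001]
force: [-0.3, 0.2, 1.3]
grip_width: 0.106
```

Emit:
step_arm:
  plan: "0 0 0.1 0 0;0 0 0.2 0 0;0 0 0.3 0 0;0 0 0.3 0 0"

```text
time_s: 19.15
eef_pos: [591.6, 252.3, 79.1]
ee_rot: [0.001, 0.578, 0.816, 0.001]
force: [-0.6, 0.2, 4.8]
grip_width: 0.102
```

Emit:
step_arm:
  plan: "0 0 0.06 0 0;0 0 0.06 8 0;0 0 0.06 10 0;0 0 0.06 2 0;0 0 0.1 -6 0;0 0 0.1 -10 0;0 0 0.1 -2 0;0 0 0.15 6 0;0 0 0.15 10 0;0 0 0.15 2 0"

```text
time_s: 20.15
eef_pos: [591.7, 252.4, 77.2]
ee_rot: [0.001, 0.593, 0.805, 0.001]
force: [0.5, 0.1, 2.7]
grip_width: 0.102
```

Emit:
step_arm:
  plan: "0 0 0.05 -2 0;0 0 0.1 -2 0;0 0 0.1 -2 0"

```text
time_s: 20.45
eef_pos: [591.8, 252.3, 76.8]
ee_rot: [0.001, 0.578, 0.816, 0.001]
force: [0.2, -0.1, 6.2]
grip_width: 0.1
```

Emit:
step_arm:
  plan: "0 0 0.05 8 0;0 0 0.05 11 0;0 0 0.05 3 0;0 0 0.05 -5 0;0 0 0.05 -11 0;0 0 0.05 -3 0;0 0 0.05 5 0;0 0 0.05 11 0;0 0 0.05 3 0;0 0 0.05 0 0"

```text
time_s: 21.45
eef_pos: [591.6, 252.2, 75.4]
ee_rot: [0.001, 0.577, 0.817, 0.001]
force: [1.8, -0.3, -0.2]
grip_width: 0.107
```

Emit:
step_arm:
  plan: "0 0 0.1 0 0;0 0 0.1 0 0"

```text
time_s: 21.65
eef_pos: [591.7, 252.3, 75.0]
ee_rot: [0.001, 0.579, 0.815, 0.001]
force: [0.7, -0.8, 4.3]
grip_width: 0.104
```

Emit:
step_arm:
  plan: "0 0 0.05 0 0;0 0 0.1 0 0;0 0 0.1 0 0"

```text
time_s: 21.95
eef_pos: [591.7, 252.3, 74.7]
ee_rot: [0.001, 0.579, 0.816, 0.001]
force: [-0.8, -0.6, 9.7]
grip_width: 0.104
```

```bash
python3 look.py f 592 250 70 32 6
```

```text
22.05 [591.8 252.3  74.7] [0.0012 0.5787 0.8155 0.0012] [-1.6 -0.7  9.5] 0.10311492639455537
```

View pics/f.png

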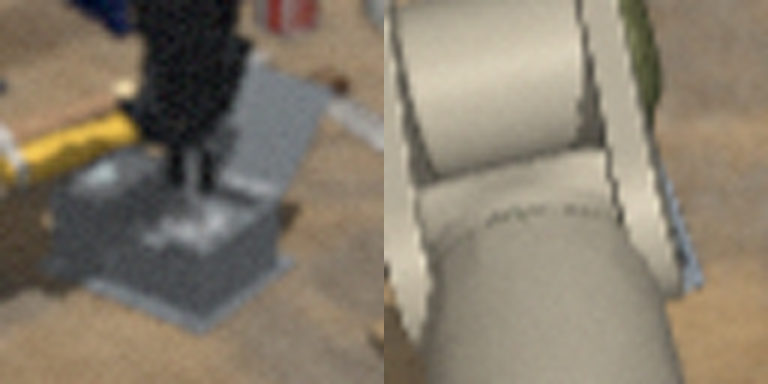

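The fingers and key are down in the well. The height stops at 74.7, exactly the expected home height, with 9.7 N of push. Now I'll turn clockwise.

Emit:
step_arm:
  plan: "0 0 0 8 0;0 0 0 16 0;0 0 0 24 0;0 0 0 32 0;0 0 0 40 0;0 0 0 48 0;0 0 0 48 0"

```text
time_s: 22.75
eef_pos: [592.1, 252.2, 74.8]
ee_rot: [0.001, 0.861, 0.508, 0.002]
force: [0.6, -0.1, 8.7]
grip_width: 0.107
```

```bash
cat > s.py <<'E'
from h import *
s=readout.sense(); q=s['ee_rot']; print(s['time_s'],s['eef_pos'].round(1),'yaw_y',np.degrees(2*np.arctan2(q[2],q[1])-np.pi/2).round(1),s['force'].round(1),s['wrist_torque'].round(3),s['grip_width'].round(3),s['joints'].round(2))
E
python3 s.py
```

```text
Traceback (most recent call last):
  File "s.py", line 2, in <module>
    s=readout.sense(); q=s['ee_rot']; print(s['time_s'],s['eef_pos'].round(1),'yaw_y',np.degrees(2*np.arctan2(q[2],q[1])-np.pi/2).round(1),s['force'].round(1),s['wrist_torque'].round(3),s['grip_width'].round(3),s['joints'].round(2))
                                                                                                                                                                                          ^^^^^^^^^^^^^^^^^^^^^
AttributeError: 'float' object has no attribute 'round'
```

```bash
sed -i "s/s\['grip_width'\].round(3)/s['grip_width']/" s.py; python3 s.py
```

```text
22.75 [592.1 252.2  74.8] yaw_y -29.0 [ 0.6 -0.1  8.7] [-0.223 -0.262  0.121] 0.10679113955498305 [ 0.22  0.71  1.29 -0.    1.13  0.73]
```

Emit:
step_arm:
  plan: "0 0 0 8 0;0 0 0 16 0;0 0 0 24 0;0 0 0 32 0;0 0 0 40 0;0 0 0 46 0;0 0 0 50 0;0 0 0 50 0"

```text
time_s: 23.55
eef_pos: [592.7, 251.5, 74.8]
ee_rot: [0.001, 0.995, 0.097, 0.003]
force: [3.9, -3.2, 7.5]
grip_width: 0.104
```

```bash
python3 s.py
```

```text
23.55 [592.7 251.5  74.8] yaw_y -78.8 [ 3.9 -3.2  7.5] [-0.723 -0.667  0.225] 0.10413137387517955 [ 0.22  0.72  1.29 -0.    1.13  1.6 ]
```

Emit:
step_arm:
  plan: "0 0 0 2 0;0 0 0 4 0;0 0 0 4 0;0 0 0 4 0"

```text
time_s: 23.95
eef_pos: [592.6, 251.5, 74.8]
ee_rot: [0.001, 0.998, 0.063, 0.003]
force: [4.4, -4.2, 7.3]
grip_width: 0.101
```

```bash
python3 s.py; python3 look.py g 560 150 60 60 4
python3 - <<'E'
from h import *
for c in('scene','top'):
    im=np.load(c+'_g.npz')['im'].astype(int); red=(im[...,0]>110)&(im[...,1]<70)&(im[...,2]<70)
    v,u=np.where(red); P=np.array([ray(c,a,b,13)[:2] for a,b in zip(u,v)]); k=(P[:,0]>330)&(P[:,0]<560)&(P[:,1]>-110)&(P[:,1]<10); print(c,k.sum(),P[k].min(0).round() if k.any() else '',P[k].max(0).round() if k.any() else '')
    W=cloud(c,np.load(c+'_g.npz')['d']); a=.34; L=(W[...,:2]-[592,251.4])@np.array([[np.cos(a),-np.sin(a)],[np.sin(a),np.cos(a)]])
    m=(abs(L[...,1])<35)&(L[...,0]>55)&(L[...,0]<140)&(W[...,2]>75)&(W[...,2]<160)
    if m.sum()>20:
        p=np.polyfit(L[m][:,0],W[m][:,2],1); print('cover pts',m.sum(),'angle',(np.pi-np.arctan2(np.median(W[m][:,2])-60,np.median(L[m][:,0])-45)).round(2))
E
```

```text
23.95 [592.6 251.5  74.8] yaw_y -82.7 [ 4.4 -4.2  7.3] [-0.796 -0.609  0.236] 0.10072483989192961 [ 0.22  0.72  1.29 -0.    1.13  1.67]
24.05 [592.7 251.5  74.8] [5.00e-04 9.98e-01 6.34e-02 2.70e-03] [ 3.7 -3.1  8. ] 0.10393229116600487
scene 132 [396. -67.] [492. -37.]
cover pts 143 angle 2.37
top 201 [396. -68.] [491. -42.]
```

View pics/g.png

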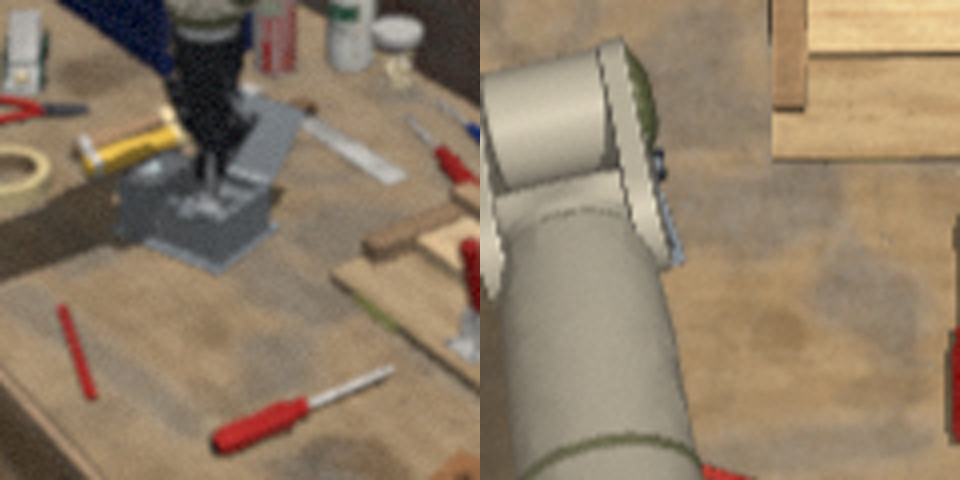

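The screwdriver lies flat on the bench (about (300,415) in the left half), the cover measures about 2.37 rad, and the pencil is unmoved. I'll feel for the stop with a few more degrees.

Emit:
step_arm:
  plan: "0 0 0 2 0;0 0 0 4 0;0 0 0 4 0;0 0 0 4 0"
  grip_force: 110

```text
time_s: 24.45
eef_pos: [592.7, 251.2, 74.8]
ee_rot: [0.001, 1.0, 0.029, 0.003]
force: [3.8, -5.8, 8.5]
grip_width: 0.101
```

```bash
python3 s.py
```

```text
24.45 [592.7 251.2  74.8] yaw_y -86.7 [ 3.8 -5.8  8.5] [-1.122 -0.602  0.412] 0.10094671811788125 [ 0.22  0.72  1.29 -0.    1.13  1.73]
```

The torque jumped from 0.24 to 0.41 N m, so the stop is reached. I'll hold a few rows to check it's steady, then hand in.

Emit:
step_arm:
  plan: "0 0 0 0 0;0 0 0 0 0;0 0 0 0 0"

```text
time_s: 24.75
eef_pos: [592.7, 251.2, 74.8]
ee_rot: [0.001, 1.0, 0.029, 0.003]
force: [4.3, -5.4, 8.0]
grip_width: 0.103
```

```bash
python3 s.py; python3 -c "
from h import *
print(workorder.finish_job())"; python3 s.py
```

```text
24.75 [592.7 251.2  74.8] yaw_y -86.7 [ 4.3 -5.4  8. ] [-1.132 -0.546  0.477] 0.10314946993038414 [ 0.22  0.72  1.29 -0.    1.13  1.73]
the job is handed in; nothing more can be done
None
the job is handed in; nothing more can be done
```

I handed the job in at 24.75 s, with the key home and held turned against the stop. It reports no verdict, so the readings below are the only confirmation.

- **Cover and screwdriver:** I prised the cover up with the blade in the notch and swung it back. It last measured about 2.37 rad open. The screwdriver lies flat on the bench, let go, within a few millimetres of where it started.
- **Key home:** Two wiggles got the key past the pins. The tool stopped at 74.7 mm, which is the height expected with the collar on the plate, against 9.7 N of push.
- **Key turned:** I turned it about 106° clockwise at the wrist, and the torque rose from 0.24 to 0.41 N m, so it is on the stop. At hand-in the tool was steady, with 8 N of downward push, a torque of 0.48 N m and a 110 N grip.
- **Checks that disagreed:**
  - My first depth fits of the box from the two cameras differed by about 7 mm in x. I used their mean, which matched both pictures.
  - The scene camera put the keyhole about 4 mm off the top view, so I went by the top view and by feel.
- **Not measured:** The cylinder angle was inferred from torque and wrist angle, not seen. In the last picture the pencil and screwdriver looked in place; I did not measure the other bystanders after the start.

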